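# Put two salvaged battery packs in the battery safe

## Robot

A 6-joint arm with a two-finger parallel gripper is mounted at the origin on the work surface. World frame = base frame: x ahead of the robot, y to its left, z up, the work surface at z = 0. Lengths are in m, angles in rad, forces in N, time in s.
With the tool pointing down it reaches from about 0.3 to 0.875 m from the base axis. Payload 6.4 kg.
Tool frame: the origin (TCP) lies where the fingers leave the gripper's body, on its centre line; the fingertips stand 73 mm ahead of it and the grasp point (between the pads) lies 54 mm ahead of it (ctrl.pinch_z is the distance from the TCP to the grasp point, in m); z points along the fingers, y is the direction in which the jaws open and shut (so a half turn about z gives the same grasp; the last joint's range is limited). The gripper opens to 85 mm and grips with 20 to 120 N. Pads are 22 mm wide; open, the fingers measure 114 mm over their backs; the gripper's body (76 mm by 85 mm) begins 54 mm behind the grasp point. The pads swing forward as they close: fully open they stand 13 mm farther back than shut.
Start: joints at [-1.55, 0.181, 1.607, -0, 1.354, -0.206], TCP at [0.129, -0.56, 0.304] pointing down, gripper open.
Joint ranges: [-2.99, 2.99], [-0.89, 2.07], [0.3, 2.58], [-1.14, 4.28], [0, 2.63], [-3.12, 3.12]. Speed limits (rad/s): [2.57, 2.57, 3.01, 3.14, 3.14, 3.14].

## Interface

Orientations are given as a unit quaternion [w, x, y, z].
In Python, from bench import ctrl, camera, camera_model gives the robot as it stands.
- The arm moves only by the tool arm_command, never from a script. Its argument "series" is a list of rows, each a list of 7 numbers: the shift along the tool's x, y, z in m, then the turn, a rotation vector about the tool's x, y, z in degrees, then the finger opening in m, from 0 to 0.0854. In form: [[tx, ty, tz, rx, ry, rz, gripper], ...]. A call has exactly 5 rows; each row is the pose to reach, as a shift and turn from the pose commanded when the call began, along the tool's axes at that moment; what a row does not reach only later rows make up. A row lasts 1/10 s, in which the tool goes at most 50 mm and 8.59 degrees, less where a joint would pass 70% of its speed; a pose out of reach is approached as far as the arm can. A call with a gripper value outside its range is refused whole. The fingers move at their own pace and stop on an object; the grip force is fixed at half the most. Time passes only in rows, so rows that repeat a pose let the fingers close, or fill a call up. It gives the time, the measured TCP pose, the force and the opening at its end, in the units of the state.
- ctrl.get_obs(): the state, without advancing time (a new reading comes with each control period).
- camera(name): name is "scene" or "top" or "wrist"; returns (picture, depth): 400x640x3 uint8, red, green, blue; 400x640 float32, m along the optical axis (not along the pixel's ray), 0 where there is no reading.
- camera_model(name): a dict with "K" (3x3 intrinsics, pixels), "position" and "attitude" of the camera in the world. Camera axes: x right, y down, z forward; pixel columns grow to the right and rows downward; lengths in m; the calibration is good to about 2 mm. The wrist camera is an equidistant fisheye: a pixel r from the principal point sees the ray r / f radians off the axis. A picture is of the moment at which its call begins: read the wrist's pose just before it. camera_model takes no time and is no camera call; for the wrist camera it gives the pose at the moment of the call.
- ctrl.hand_in(): hands the job in, once; it reports no verdict.
The state is a dict: "time_s": time; "q": joint angles; "dq": joint speeds; "joint_efforts": joint torques, N m; "eef_pos": TCP position; "eef_rot": TCP orientation; "wrist_force": force on the tool from outside, world axes, zero at the start; "torque": the same for the moment, N m; "opening": opening from 0.0 (shut) to 1.0 (fully open).
Only numpy, scipy, OpenCV 4.12 (cv2) and the standard library are available. Lean on these libraries where they do the work, as an engineer would, in place of code of your own. Each camera call takes 0.05 s, during which the arm holds its last target. There are 200 camera calls.

## Task

Two salvaged battery packs stand on the repair bench. Put each of them upright, foot first, into an empty well of the red battery safe, one pack per well, all the way down and without dropping it from a height; some wells are already taken by packs hidden under the self-closing flaps and nobody noted which, so feel for the empty ones. Then swing the hold-down bar across the wells until it rests fully in its catch, let go of everything, and leave the other things on the bench where they are.

Things in the scene. Friction and masses are not known exactly. Their poses are not given: they have to be found in the camera images.
- safe: Red sheet-steel battery safe fixed to the bench, 164 (its x) x 188 (its y) mm, flat deck 100 mm above the bench. Origin: centre of the underside, z up. Six wells under the deck in 2 columns (x = -37, +37 mm) and 3 rows (y = -48, 0, +48 mm). Exactly 3 are empty; the other 3, different ones each time, hold a pack of the same kind, out of sight. All six look alike.
- deck (a point): Centre of the deck's top face; axes as the safe. Each well mouth has two grey flaps, hinged on its long (x) edges just under the deck, that swing down when pressed (under 5 N with a pack, centred) and shut by themselves. In a taken well a pack or finger is stopped 22 mm below the deck, by the stored pack's top; an empty well is free to its floor, 88 mm below the deck.
- mouth0 (a point): Centre of the well mouth at x = -37, y = -48 mm of the safe, at deck height; 50 mm along the safe's x, 34 mm along its y, as the well is all the way down. A pack let go in an empty well, well past the flaps (foot 45 mm or more below the deck), slides down to the floor by its own weight and the flaps close over it.
- mouth1 (a point): Well mouth at x = -37, y = 0 mm of the safe, at deck height; as mouth0.
- mouth2 (a point): Well mouth at x = -37, y = 48 mm of the safe, at deck height; as mouth0.
- mouth3 (a point): Well mouth at x = 37, y = -48 mm of the safe, at deck height; as mouth0.
- mouth4 (a point): Well mouth at x = 37, y = 0 mm of the safe, at deck height; as mouth0.
- mouth5 (a point): Well mouth at x = 37, y = 48 mm of the safe, at deck height; as mouth0.
- bar (a joint): Angle (rad) of the flat aluminium hold-down bar, 40 mm wide, lying 3 to 8 mm above the deck, turning about a vertical pivot at x = 0, y = +78 mm of the safe. 0 = closed, against a stop: it points to the safe's -y over the middle strip, its end in the catch, covering the inner edges of all mouths. Opens anticlockwise from above, to 2.6; starts at 2.05 to 2.5, clear of the wells; stays where left.
- bar_knob (a point): Black round knob standing on the bar, 125 mm from the pivot, 18 mm across, from 8 to 31 mm above the deck. The point is on its axis, 19 mm above the deck. At bar angle q it lies in the safe's frame at x = 125 sin q, y = 78 - 125 cos q (mm). Moving it round takes about 0.4 N.
- catch (a point): Steel catch on the deck, 16 mm wide, 14 mm tall, open towards the safe's +x, that the bar's end swings into. The point is the middle of its slot, at x = 0, y = -84 mm of the safe, 5 mm above the deck.
- pack_a: A blue battery pack with a yellow band, standing upright on its narrower black foot. 44 (its x) x 28 (its y) x 66 mm tall (its z); the lowest 12 mm is the foot, 38 x 22 mm. 90 to 145 g. Origin: centre of the foot's underside.
- pack_b: The other pack, the same: a blue battery pack with a yellow band, standing upright on its narrower black foot. 44 (its x) x 28 (its y) x 66 mm tall (its z); the lowest 12 mm is the foot, 38 x 22 mm. 90 to 145 g. Origin: centre of the foot's underside.
- spool: Bystander: reel of solder, 44 mm across, 32 mm tall, standing on a flange; origin at its underside, to be left alone.
- meter: Bystander: yellow multimeter, 150 x 74 x 45 mm, lying flat; origin at its underside, to be left alone.
- screwdriver: Bystander: screwdriver lying on the bench; origin at its underside, to be left alone.
- mug: Bystander: white coffee mug, 80 mm across, 92 mm tall; origin at its underside, to be left alone.
- handset: Bystander: grey opened handset of a cordless vacuum, about 180 x 52 x 40 mm, lying flat; origin at its underside, to be left alone.
Not all that is in view belongs to the job. Leave any turquoise look-alike of the pack_b alone.

How it is judged:
By the outcome, as a careful person would: the job done as asked, in the order asked, and still so for the second after the job is handed in, with the robot touching nothing.
It also fails if it takes over 72 s, if anything falls off the work surface, if the arm or the gripper's body presses on something with over 40 N, if the wrist force passes 120 N, or if a joint passes its speed limit or range.

## Working session

There is one attempt and no reset: what is moved stays moved. The work goes in short steps, Python scripts to look and compute and a tool call to move; the robot and the scene stay as the last step left them, time stands still between calls to the robot, and variables do not carry over. Pictures are saved under pics/ and viewed, about 8 in all and at most 12, crops included, and the job is handed in when it is done.

Besides the shell and the picture viewer there is one more tool, called after "Request:" in YAML: its name, and indented under it one key for each argument. arm_command: Moves the arm, as the interface text tells. Its arguments: {"type":"object","properties":{"series":{"type":"array","items":{"type":"array","items":{"type":"number"}}}},"required":["series"]}

```bash
ls; mkdir -p pics
cat > h.py <<'E'
from bench import ctrl, camera, camera_model
import numpy as np, cv2
from scipy.spatial.transform import Rotation as R
def look(n):
    m=camera_model(n); im,d=camera(n); return m,im,d
def rot(m):
    a=np.array(m["attitude"],float)
    return a if a.shape==(3,3) else R.from_quat(a,scalar_first=True).as_matrix()
def world(m,d):
    K=np.array(m["K"]);h,w=d.shape;u,v=np.meshgrid(np.arange(w),np.arange(h))
    p=np.stack([(u-K[0,2])/K[0,0]*d,(v-K[1,2])/K[1,1]*d,d],-1)
    return p@rot(m).T+np.array(m["position"])
E
python3 - <<'E'
from h import *
o=ctrl.get_obs();print(o)
for n in("scene","top"):
    m,im,d=look(n);print(n,m);np.savez(f"{n}0.npz",im=im,d=d,pos=m["position"],R=rot(m),K=m["K"])
    cv2.imwrite(f"pics/{n}0.png",im[:,:,::-1])
E
```

```text
pics
{'time_s': 0.0, 'q': array([-1.55026617e+00,  1.81542926e-01,  1.60802967e+00, -2.25356788e-05,
        1.35380419e+00, -2.06314044e-01]), 'dq': array([-0.00060609,  0.00132526,  0.00103568, -0.00209781,  0.00105566,
       -0.00041827]), 'joint_efforts': array([-1.48331787e-04, -4.44871724e+01, -3.51332724e+01, -2.94391566e-04,
        9.18369245e-03, -1.20132111e-05]), 'eef_pos': array([ 0.1293142 , -0.55981949,  0.30297251]), 'eef_rot': array([-8.89243881e-04,  9.93573935e-01,  1.13181442e-01,  7.17929396e-05]), 'wrist_force': array([-0.44075631,  0.57433591, -0.48126856]), 'torque': array([ 0.04232439, -0.00846283, -0.04223918]), 'opening': 1.0014404910324077}
scene {'K': array([[397.98585702,   0.        , 317.50858609],
       [  0.        , 397.98585702, 198.60392995],
       [  0.        ,   0.        ,   1.        ]]), 'position': array([ 1.26470007, -0.0476368 ,  0.84414883]), 'attitude': array([-0.25243756,  0.62176707,  0.68990825, -0.27149141])}
top {'K': array([[498.48364119,   0.        , 313.86007457],
       [  0.        , 498.48364119, 199.2559021 ],
       [  0.        ,   0.        ,   1.        ]]), 'position': array([ 0.32734714, -0.11904352,  1.25922082]), 'attitude': array([-0.06111324,  0.70897162, -0.69866916,  0.07406634])}
```

View pics/top0.png

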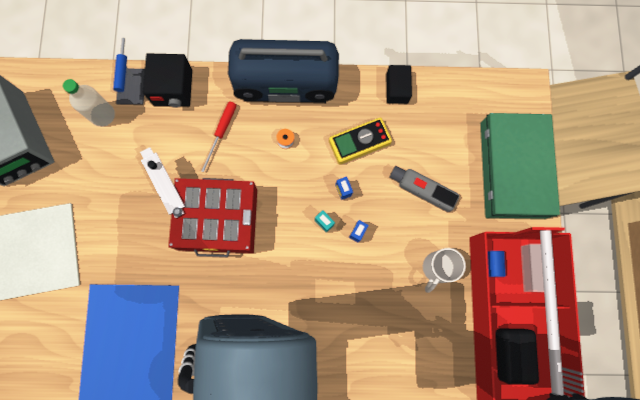

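View pics/scene0.png

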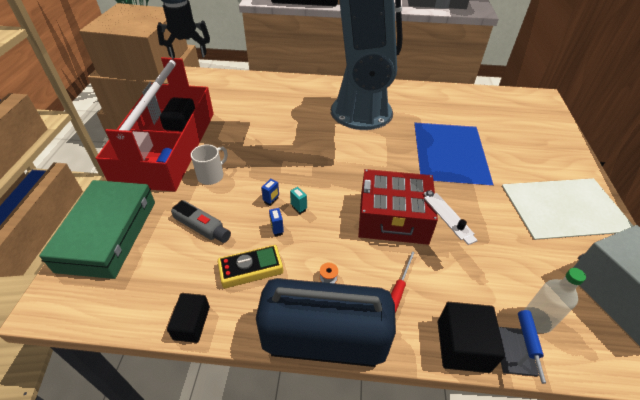

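Top view: the blue packs with yellow bands are at (345,187) and (359,231). A turquoise look-alike sits at (324,220) and is not mine to touch. The blue item at (497,263) is inside the toolbox. The safe is at (213,215), with the bar pivot near (178,211) and the knob near (152,165). In the scene view the packs are at (271,191) and (277,221).

```bash
cat > seg.py <<'E'
from h import *
def load(n):
    z=np.load(n+"0.npz");im=z["im"];d=z["d"]
    P=world({"K":z["K"],"position":z["pos"],"attitude":z["R"]},d);return im,d,P
def rect(xy):
    r=cv2.minAreaRect((xy*1000).astype(np.float32));return np.round(r[0],1),np.round(r[1],1),r[2]
if __name__=="__main__":
  for n,boxes in (("top",dict(far=(330,172,362,205),near=(342,215,378,248),turq=(310,205,340,235))),("scene",dict(near=(258,176,285,207),far=(266,204,290,238),turq=(288,184,310,214)))):
    im,d,P=load(n)
    for k,(a,b,c,e) in boxes.items():
        p=P[b:e,a:c].reshape(-1,3);t=p[(p[:,2]>.058)&(p[:,2]<.08)]
        print(n,k,len(t),"ztop",np.median(t[:,2]),rect(t[:,:2]), "bench z",np.percentile(p[:,2],10))
    a,b,c,e=(160,170,265,262) if n=="top" else (350,165,445,250)
    p=P[b:e,a:c].reshape(-1,3);c_=im[b:e,a:c].reshape(-1,3).astype(int)
    s=(p[:,2]>.09)&(p[:,2]<.104)
    red=s&(c_[:,0]>90)&(c_[:,1]<60)
    print(n,"deck",np.median(p[red][:,2]),rect(p[red][:,:2]))
    # knob: dark pixels above deck
    a,b,c,e=(135,140,190,220) if n=="top" else (420,185,480,245)
    p=P[b:e,a:c].reshape(-1,3);c_=im[b:e,a:c].reshape(-1,3).astype(int)
    k=(c_.max(1)<60)&(p[:,2]>.118)&(p[:,2]<.15);print(n,"knob",k.sum(),p[k].mean(0),p[k][:,2].max())
    bar=(c_.min(1)>150)&(p[:,2]>.1)&(p[:,2]<.115);print(n,"bar",rect(p[bar][:,:2]),np.median(p[bar][:,2]))
  im,d,P=load("top")
  A=cv2.resize(im[135:265,130:390],None,fx=3,fy=3,interpolation=cv2.INTER_CUBIC);cv2.imwrite("pics/crop.png",A[:,:,::-1])
E
python3 seg.py
```

```text
top far 210 ztop 0.0658908967078744 (array([ 593.1, -213.2]), array([44.4, 28.5]), 22.928356170654297) bench z -0.002716124340972792
top near 213 ztop 0.06613673980941881 (array([ 485.2, -249. ]), array([28., 44.]), 61.93351364135742) bench z -0.002760905357139576
top turq 211 ztop 0.06596665242543231 (array([ 508.4, -165.1]), array([44.1, 27.7]), 45.19419860839844) bench z -0.0022829365300067734
top deck 0.10013490132586611 (array([514.2, 101.5]), array([187.1, 164.6]), 88.53079223632812)
top knob 45 [0.62258574 0.23980058 0.12973109] 0.1368850479234276
top bar (array([589.6, 216.1]), array([183.8,  54.2]), 31.86320686340332) 0.10840813780563507
scene near 135 ztop 0.06514648202779216 (array([ 488.5, -252.3]), array([28.9, 43.1]), 62.671932220458984) bench z -0.0019941639817379953
scene far 155 ztop 0.06527865034352809 (array([ 596. , -216.4]), array([45.4, 27.7]), 23.411714553833008) bench z -0.0019461331155106731
scene turq 139 ztop 0.06511418296567151 (array([ 511.9, -168. ]), array([44.3, 27.8]), 43.589256286621094) bench z -0.0018579997953746762
scene deck 0.09913578821225527 (array([515.8,  98.9]), array([187.8, 167.1]), 89.05265808105469)
scene knob 44 [0.62966448 0.23843975 0.12712481] 0.1336203693776188
scene bar (array([592.4, 210.4]), array([179.9,  61.1]), 30.133886337280273) 0.1070643780610041
```

View pics/crop.png

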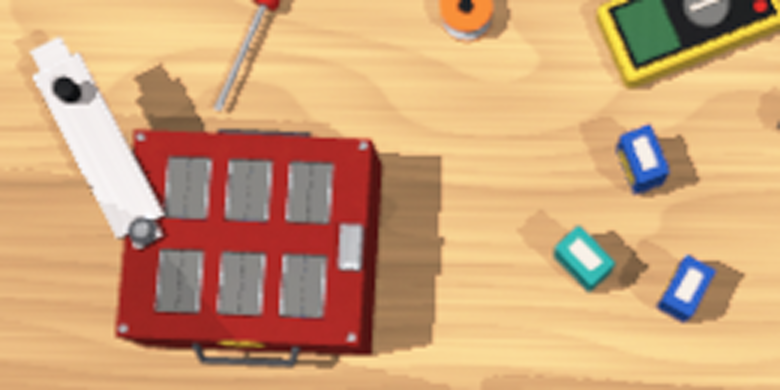

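```bash
cat > plan.py <<'E'
from h import *
import sys
def plan(x,y,z,yaw):
    "target TCP in mm, yaw of tool x in deg, tool down -> shift in tool axes (m) and turn (deg)"
    o=ctrl.get_obs();M=R.from_quat(o["eef_rot"],scalar_first=True)
    T=R.from_euler("z",yaw,degrees=True)*R.from_euler("x",180,degrees=True)
    s=M.inv().apply(np.array([x,y,z])/1000-o["eef_pos"]);r=(M.inv()*T).as_rotvec(degrees=True)
    print("shift",np.round(s,4),"turn",np.round(r,2),"dist",np.linalg.norm(s).round(3),"F",np.round(o["wrist_force"],1),"open",round(o["opening"],3),"t",round(o["time_s"],2))
if __name__=="__main__":
    for a in sys.argv[1:]: plan(*map(float,a.split(",")))
E
python3 plan.py 530,-130,330,0
```

```text
shift [ 0.4871 -0.3288 -0.0262] turn [-9.0e-02 -1.0e-02  1.3e+01] dist 0.588 F [-0.3 -0.1  0. ] open 1.001 t 0.1
```

Request:
arm_command:
  series:
    - [0.04,-0.027,-0.002,0,0,0,0.05]
    - [0.08,-0.054,-0.004,0,0,0,0.05]
    - [0.12,-0.081,-0.006,0,0,0,0.05]
    - [0.16,-0.108,-0.008,0,0,0,0.05]
    - [0.2,-0.135,-0.01,0,0,0,0.05]

```text
time_s: 0.6
eef_pos: [0.2947, -0.382, 0.3136]
eef_rot: [-0.0, 0.994, 0.113, -0.0]
wrist_force: [2.0, -0.5, 0.1]
opening: 0.586
```

Request:
arm_command:
  series:
    - [0.04,-0.027,-0.002,0,0,0,0.05]
    - [0.08,-0.054,-0.004,0,0,0,0.05]
    - [0.12,-0.081,-0.006,0,0,0,0.05]
    - [0.16,-0.108,-0.008,0,0,0,0.05]
    - [0.2,-0.135,-0.01,0,0,0,0.05]

```text
time_s: 1.1
eef_pos: [0.4593, -0.2054, 0.3238]
eef_rot: [-0.0, 0.994, 0.113, -0.0]
wrist_force: [-0.6, -1.5, 0.0]
opening: 0.588
```

Request:
arm_command:
  series:
    - [0.03,-0.02,-0.002,0,0,4,0.05]
    - [0.06,-0.04,-0.004,0,0,9,0.05]
    - [0.087,-0.059,-0.006,0,0,13,0.05]
    - [0.087,-0.059,-0.006,0,0,13,0.05]
    - [0.087,-0.059,-0.006,0,0,13,0.05]

```text
time_s: 1.6
eef_pos: [0.5297, -0.1297, 0.3293]
eef_rot: [-0.0, 1.0, 0.001, -0.001]
wrist_force: [-0.5, -1.0, 1.3]
opening: 0.585
```

```bash
cat > wr.py <<'E'
from h import *
def wlook(name):
    m,im,d=look("wrist");K=np.array(m["K"]);h,w=d.shape
    u,v=np.meshgrid(np.arange(w)-K[0,2],np.arange(h)-K[1,2]);r=np.hypot(u,v)+1e-9;th=r/K[0,0]
    t=np.tan(np.minimum(th,1.5));P=np.stack([u/r*t*d,v/r*t*d,d],-1)@rot(m).T+np.array(m["position"])
    P[d==0]=np.nan;cv2.imwrite(f"pics/{name}.png",im[:,:,::-1]);return im,d,P
E
cat > m1.py <<'E'
from wr import *;from seg import rect
im,d,P=wlook("w1");np.savez("w1.npz",im=im,P=P)
print(camera_model("wrist")["K"],ctrl.get_obs()["eef_pos"])
c=im.astype(int);x,y,z=P[...,0],P[...,1],P[...,2]
for n,(cx,cy) in dict(far=(.594,-.215),near=(.487,-.25),turq=(.51,-.166)).items():
    s=(np.hypot(x-cx,y-cy)<.04)&(z>.056)&(z<.08)
    print(n,s.sum(),np.median(z[s]),rect(P[s][:,:2]) if s.sum()>5 else 0)
s=(c[...,0]>80)&(c[...,1]<70)&(z>.09)&(z<.107)&(np.hypot(x-.515,y-.1)<.14)
print("deck",s.sum(),np.median(z[s]),rect(P[s][:,:2]))
E
python3 m1.py
```

```text
[[309.70691629   0.         323.12955096]
 [  0.         309.70691629 197.57390381]
 [  0.           0.           1.        ]] [ 0.52938771 -0.13033988  0.32933955]
far 1001 0.06495406069190746 (array([ 595.1, -214.1]), array([43.9, 29. ]), 21.1234188079834)
near 841 0.06501846365095271 (array([ 487.2, -249.5]), array([29.1, 45.4]), 61.39608383178711)
turq 941 0.06506280815208532 (array([ 510.7, -166.4]), array([45.1, 28.2]), 44.341407775878906)
deck 9222 0.09906043985321489 (array([516.1, 100.8]), array([189. , 164.9]), 88.61206817626953)
```

View pics/w1.png

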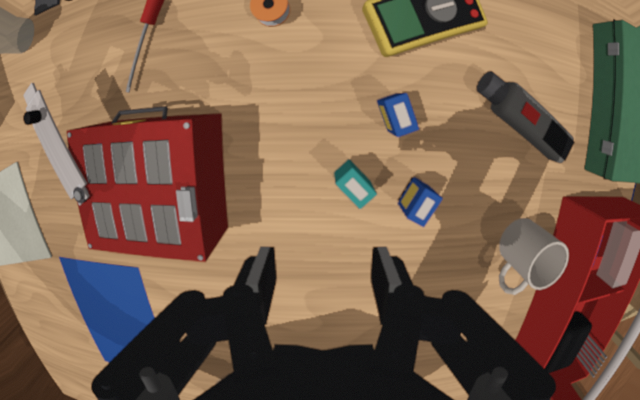

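The wrist view puts the blue packs at (399,113) and (420,200), and the turquoise one between them at (355,183). All three cameras agree to about 2 mm, so I'm going for the far blue pack.

```bash
python3 plan.py 594.7,-214.5,195,22.3
```

```text
shift [0.0654 0.0843 0.1343] turn [-2.000e-02  7.000e-02 -2.223e+01] dist 0.171 F [ 0.   1.2 -0. ] open 0.584 t 1.65
```

Request:
arm_command:
  series:
    - [0.0164,0.0211,0.0336,0,0,-5.5,0.05]
    - [0.0327,0.0422,0.0672,0,0,-11,0.05]
    - [0.0491,0.0632,0.1,0,0,-17,0.05]
    - [0.0654,0.0843,0.134,0,0,-22.2,0.05]
    - [0.0654,0.0843,0.134,0,0,-22.2,0.05]

```text
time_s: 2.15
eef_pos: [0.5922, -0.2169, 0.1882]
eef_rot: [-0.003, 0.981, 0.192, -0.004]
wrist_force: [-0.4, 1.1, -0.9]
opening: 0.589
```

Request:
arm_command:
  series:
    - [0,0,0.02,0,0,0,0.05]
    - [0,0,0.04,0,0,0,0.05]
    - [0,0,0.055,0,0,0,0.05]
    - [0,0,0.068,0,0,0,0.05]
    - [0,0,0.0745,0,0,0,0.05]

```text
time_s: 2.65
eef_pos: [0.5946, -0.2146, 0.1207]
eef_rot: [-0.0, 0.981, 0.192, -0.0]
wrist_force: [0.3, 0.5, 0.7]
opening: 0.584
```

Request:
arm_command:
  series:
    - [0,0,0,0,0,0,0.05]
    - [0,0,0,0,0,0,0.02]
    - [0,0,0,0,0,0,0.02]
    - [0,0,0,0,0,0,0.02]
    - [0,0,0,0,0,0,0.02]

```text
time_s: 3.15
eef_pos: [0.596, -0.2148, 0.1226]
eef_rot: [0.001, 0.981, 0.193, 0.001]
wrist_force: [-0.1, 0.5, 4.8]
opening: 0.309
```

```bash
python3 - <<'E'
from h import *
o=ctrl.get_obs();print(o["eef_pos"],o["opening"],o["wrist_force"],o["torque"])
E
python3 plan.py 594.7,-214.5,121,22.3
```

```text
[ 0.59598745 -0.21482123  0.12264733] 0.308604641925241 [-0.11750584  0.50716131  4.81542537] [ 0.06932662  0.0245422  -0.01135672]
shift [-0.0011 -0.0008  0.0016] turn [ 0.1  -0.08 -0.1 ] dist 0.002 F [-0.1  0.5  4.8] open 0.309 t 3.15
```

Request:
arm_command:
  series:
    - [0,0,-0.015,0,0,0,0.02]
    - [0,0,-0.045,0,0,0,0.02]
    - [0,0,-0.08,0,0,0,0.02]
    - [0,0,-0.115,0,0,0,0.02]
    - [0,0,-0.14,0,0,0,0.02]

```text
time_s: 3.65
eef_pos: [0.5956, -0.2147, 0.2649]
eef_rot: [0.001, 0.981, 0.193, 0.001]
wrist_force: [-0.0, -0.3, -1.0]
opening: 0.313
```

```bash
python3 plan.py 551.3,51.6,240,-1.3
```

```text
shift [ 0.0595 -0.2633  0.0244] turn [ 0.1  -0.12 23.5 ] dist 0.271 F [-0.  -0.3 -1. ] open 0.313 t 3.65
```

Request:
arm_command:
  series:
    - [0.006,-0.025,0,0,0,3,0.02]
    - [0.016,-0.07,0,0,0,8,0.02]
    - [0.026,-0.115,0,0,0,14,0.02]
    - [0.036,-0.16,0,0,0,20,0.02]
    - [0.045,-0.2,0,0,0,23.5,0.02]

```text
time_s: 4.15
eef_pos: [0.5604, -0.0103, 0.2621]
eef_rot: [-0.0, 1.0, -0.013, -0.0]
wrist_force: [0.5, -0.2, -0.9]
opening: 0.311
```

```bash
python3 plan.py 551.3,51.6,240,-1.3
```

```text
shift [-0.0107 -0.0616  0.0221] turn [-0.02  0.01 -0.21] dist 0.066 F [ 0.5 -0.2 -0.9] open 0.311 t 4.15
```

Request:
arm_command:
  series:
    - [-0.004,-0.025,0.005,0,0,0,0.02]
    - [-0.008,-0.048,0.012,0,0,0,0.02]
    - [-0.0107,-0.0616,0.018,0,0,0,0.02]
    - [-0.0107,-0.0616,0.022,0,0,0,0.02]
    - [-0.0107,-0.0616,0.022,0,0,0,0.02]

```text
time_s: 4.65
eef_pos: [0.5519, 0.0491, 0.2389]
eef_rot: [0.0, 1.0, -0.011, -0.001]
wrist_force: [-0.5, -0.7, -0.6]
opening: 0.311
```

```bash
python3 - <<'E'
from wr import *;from seg import rect
im,d,P=wlook("w2");np.savez("w2.npz",im=im,P=P)
c=im.astype(int);x,y,z=P[...,0],P[...,1],P[...,2]
s=(c[...,0]>80)&(c[...,1]<70)&(z>.09)&(z<.107)&(np.hypot(x-.515,y-.1)<.14)
print("deck",s.sum(),np.median(z[s]),rect(P[s][:,:2]))
E
python3 plan.py 551.3,51.6,212.6,-1.3
```

```text
deck 16941 0.09907041486237489 (array([516. , 101.2]), array([187.5, 163.6]), 88.64945220947266)
shift [-0.0009 -0.003   0.0266] turn [ 0.02  0.03 -0.04] dist 0.027 F [-0.2 -0.3 -1.1] open 0.313 t 4.7
```

View pics/w2.png

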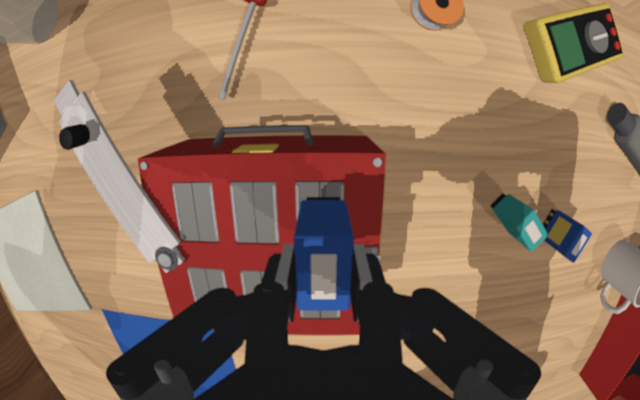

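```bash
python3 - <<'E'
from seg import *
w=np.load("w2.npz");P=w["P"][195:320,285:365].reshape(-1,3);c=w["im"][195:320,285:365].reshape(-1,3).astype(int)
blue=(c[:,2]>c[:,0]+40)|(c.min(1)>140)
z=P[:,2];s=blue&(z>.13)&(z<.2);print(np.percentile(z[s],[5,50,95]))
zt=np.percentile(z[s],95);t=s&(z>zt-.006);print(t.sum(),rect(P[t][:,:2]),np.median(z[t]))
f=s&(z<zt-.01);print("front face x",np.percentile(P[f][:,0],[5,50,95]))
for lo in np.arange(.12,zt,.012):
    q=s&(z>lo)&(z<lo+.012);print(lo.round(3),q.sum(),np.percentile(P[q][:,0],[50,95]) if q.sum()>5 else 0,np.median(P[q][:,1]) if q.sum()>5 else 0)
print(ctrl.get_obs()["eef_pos"])
E
python3 plan.py 552,52,213,-1.3
```

```text
[0.14059363 0.18078578 0.18208195]
3285 (array([551.4,  49.8]), array([27.8, 44.6]), 89.02325439453125) 0.18119804639313355
front face x [0.57231382 0.5729517  0.57349507]
0.12 32 [0.57253613 0.57287169] 0.04834741677116135
0.132 292 [0.57290112 0.57344511] 0.04982010892961939
0.144 363 [0.57295706 0.5734839 ] 0.04924199763721449
0.156 468 [0.57296212 0.57350651] 0.04924665983592905
0.168 640 [0.57294538 0.57354078] 0.04878554295577479
0.18 2994 [0.55425704 0.57189336] 0.05008102205864391
[0.55215907 0.04860269 0.23924832]
shift [-0.0002 -0.0034  0.0262] turn [ 0.02  0.03 -0.04] dist 0.026 F [-0.2 -0.3 -1.1] open 0.313 t 4.7
```

Request:
arm_command:
  series:
    - [0.0005,-0.0026,0,0,0,0,0.02]
    - [0.0005,-0.0026,0.005,0,0,0,0.02]
    - [0.0005,-0.0026,0.015,0,0,0,0.02]
    - [0.0005,-0.0026,0.025,0,0,0,0.02]
    - [0.0005,-0.0026,0.034,0,0,0,0.02]

```text
time_s: 5.2
eef_pos: [0.5525, 0.0519, 0.2043]
eef_rot: [-0.0, 1.0, -0.012, -0.0]
wrist_force: [0.1, 0.9, -1.6]
opening: 0.31
```

Request:
arm_command:
  series:
    - [0,0,0.002,0,0,0,0.02]
    - [0,0,0.004,0,0,0,0.02]
    - [0,0,0.006,0,0,0,0.02]
    - [0,0,0.006,0,0,0,0.02]
    - [0,0,0.006,0,0,0,0.02]

```text
time_s: 5.7
eef_pos: [0.5526, 0.0521, 0.1994]
eef_rot: [0.0, 1.0, -0.011, 0.0]
wrist_force: [-0.3, -0.7, -1.0]
opening: 0.309
```

Request:
arm_command:
  series:
    - [0,0,0.002,0,0,0,0.02]
    - [0,0,0.004,0,0,0,0.02]
    - [0,0,0.006,0,0,0,0.02]
    - [0,0,0.008,0,0,0,0.02]
    - [0,0,0.008,0,0,0,0.02]

```text
time_s: 6.2
eef_pos: [0.5524, 0.0521, 0.1909]
eef_rot: [-0.0, 1.0, -0.011, -0.0]
wrist_force: [1.4, 0.1, -2.3]
opening: 0.306
```

Mouth 3 is empty: the foot is 32 mm below the deck with no force. I'll go on to about 47 mm.

Request:
arm_command:
  series:
    - [0,0,0.003,0,0,0,0.02]
    - [0,0,0.007,0,0,0,0.02]
    - [0,0,0.011,0,0,0,0.02]
    - [0,0,0.015,0,0,0,0.02]
    - [0,0,0.015,0,0,0,0.02]

```text
time_s: 6.7
eef_pos: [0.5522, 0.0521, 0.1755]
eef_rot: [-0.0, 1.0, -0.011, -0.001]
wrist_force: [0.5, 0.7, -2.2]
opening: 0.31
```

```bash
python3 plan.py 552.2,52,176,-1.3
```

```text
shift [ 0.      0.0001 -0.0005] turn [-0.01  0.08 -0.01] dist 0.001 F [ 0.5  0.7 -2.2] open 0.31 t 6.7
```

Request:
arm_command:
  series:
    - [0,0,0,0,0,0,0.05]
    - [0,0,0,0,0,0,0.05]
    - [0,0,0,0,0,0,0.05]
    - [0,0,0,0,0,0,0.05]
    - [0,0,-0.005,0,0,0,0.05]

```text
time_s: 7.2
eef_pos: [0.5523, 0.0521, 0.1811]
eef_rot: [-0.0, 1.0, -0.011, -0.001]
wrist_force: [-0.1, -0.1, 0.1]
opening: 0.586
```

Request:
arm_command:
  series:
    - [0,0,-0.015,0,0,0,0.05]
    - [0,0,-0.04,0,0,0,0.05]
    - [0,0,-0.07,0,0,0,0.05]
    - [0,0,-0.085,0,0,0,0.05]
    - [0,0,-0.085,0,0,0,0.05]

```text
time_s: 7.7
eef_pos: [0.5542, 0.0519, 0.27]
eef_rot: [0.0, 1.0, -0.011, 0.003]
wrist_force: [0.5, -0.4, -0.6]
opening: 0.588
```

```bash
python3 - <<'E'
from wr import *
im,d,P=wlook("w3")
x,y,z=P[...,0],P[...,1],P[...,2]
for n,(a,b) in enumerate([(477.7,53.6),(478.8,101.6),(479.9,149.6),(551.7,52),(552.8,100),(553.9,148)]):
    s=(abs(x-a/1e3)<.02)&(abs(y-b/1e3)<.012)&np.isfinite(z);print(n,s.sum(),np.percentile(z[s],[5,50,95]).round(4) if s.sum() else 0)
E
python3 plan.py 487,-250.3,195,-28
```

```text
0 910 [0.0975 0.0985 0.0995]
1 333 [0.0974 0.0985 0.0995]
2 698 [0.0975 0.0985 0.0995]
3 5488 [0.0978 0.2781 0.2898]
4 9206 [0.0981 0.2645 0.2948]
5 1137 [0.0971 0.0983 0.0995]
shift [-0.0595  0.3038  0.0726] turn [-0.03 -0.17 26.7 ] dist 0.318 F [-0.2  0.3 -0.8] open 0.583 t 7.75
```

View pics/w3.png

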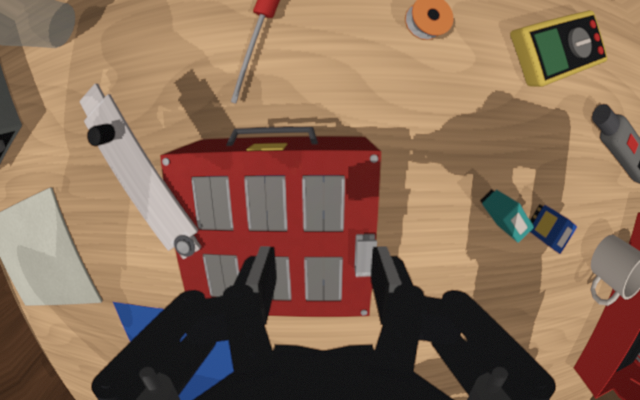

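The wrist view shows mouth 3's flaps shut flat at (323,203), so the pack has slid down. The remaining blue pack is at (553,228), next to the turquoise one at (508,214). I'm going for the blue one.

Request:
arm_command:
  series:
    - [-0.006,0.03,0,0,0,3,0.05]
    - [-0.015,0.077,0,0,0,9,0.05]
    - [-0.024,0.124,0,0,0,15,0.05]
    - [-0.033,0.17,0,0,0,21,0.05]
    - [-0.042,0.215,0,0,0,26.7,0.05]

```text
time_s: 8.25
eef_pos: [0.5043, -0.1631, 0.2645]
eef_rot: [-0.0, 0.97, -0.244, -0.001]
wrist_force: [0.2, -0.2, 1.0]
opening: 0.586
```

```bash
python3 plan.py 487,-250.3,195,-28
```

```text
shift [0.0262 0.085  0.0695] turn [-0.01  0.17 -0.24] dist 0.113 F [ 0.2 -0.2  1. ] open 0.586 t 8.25
```

Request:
arm_command:
  series:
    - [0.009,0.03,0.015,0,0,0,0.05]
    - [0.018,0.058,0.035,0,0,0,0.05]
    - [0.0262,0.085,0.055,0,0,0,0.05]
    - [0.0262,0.085,0.069,0,0,0,0.05]
    - [0.0262,0.085,0.069,0,0,0,0.05]

```text
time_s: 8.75
eef_pos: [0.4869, -0.2481, 0.1935]
eef_rot: [-0.002, 0.97, -0.243, -0.003]
wrist_force: [-0.5, 0.3, -0.0]
opening: 0.583
```

```bash
python3 - <<'E'
from wr import *;from seg import rect
im,d,P=wlook("w4");x,y,z=P[...,0],P[...,1],P[...,2]
s=(np.hypot(x-.487,y+.25)<.032)&(z>.058)&(z<.08);print(s.sum(),np.median(z[s]),rect(P[s][:,:2]))
E
python3 plan.py 487,-250.3,121,-28
```

```text
2429 0.06504263385646725 (array([ 487.6, -250.4]), array([28. , 44.3]), 63.40134811401367)
shift [0.0007 0.0025 0.0742] turn [-0.07  0.28 -0.03] dist 0.074 F [ 0.3  0.5 -0.4] open 0.589 t 8.8
```

Request:
arm_command:
  series:
    - [0.0008,0.0025,0.02,0,0,0,0.05]
    - [0.0008,0.0025,0.04,0,0,0,0.05]
    - [0.0008,0.0025,0.055,0,0,0.5,0.05]
    - [0.0008,0.0025,0.068,0,0,0.5,0.05]
    - [0.0008,0.0025,0.074,0,0,0.5,0.05]

```text
time_s: 9.3
eef_pos: [0.4884, -0.2509, 0.1224]
eef_rot: [-0.0, 0.969, -0.246, -0.001]
wrist_force: [0.1, -0.3, -0.6]
opening: 0.585
```

Request:
arm_command:
  series:
    - [0,0,0,0,0,0,0.05]
    - [0,0,0,0,0,0,0.02]
    - [0,0,0,0,0,0,0.02]
    - [0,0,0,0,0,0,0.02]
    - [0,0,0,0,0,0,0.02]

```text
time_s: 9.8
eef_pos: [0.4892, -0.2524, 0.1245]
eef_rot: [0.0, 0.969, -0.246, 0.001]
wrist_force: [0.4, -0.1, 5.1]
opening: 0.309
```

Request:
arm_command:
  series:
    - [0,0,-0.015,0,0,0,0.02]
    - [0,0,-0.045,0,0,0,0.02]
    - [0,0,-0.08,0,0,0,0.02]
    - [0,0,-0.115,0,0,0,0.02]
    - [0,0,-0.142,0,0,0,0.02]

```text
time_s: 10.3
eef_pos: [0.4885, -0.2519, 0.2684]
eef_rot: [0.0, 0.969, -0.246, 0.001]
wrist_force: [0.1, -1.4, -0.3]
opening: 0.309
```

```bash
python3 plan.py 552.5,100.3,240,-1.3
```

```text
shift [-0.1119 -0.34    0.0281] turn [  0.04  -0.09 -27.21] dist 0.359 F [ 0.1 -1.4 -0.3] open 0.309 t 10.3
```

Request:
arm_command:
  series:
    - [-0.009,-0.027,0,0,0,-4,0.02]
    - [-0.024,-0.073,0,0,0,-10,0.02]
    - [-0.039,-0.118,0,0,0,-16,0.02]
    - [-0.054,-0.163,0,0,0,-22,0.02]
    - [-0.068,-0.207,0,0,0,-27.2,0.02]

```text
time_s: 10.8
eef_pos: [0.5271, -0.0356, 0.2662]
eef_rot: [0.0, 1.0, -0.01, 0.0]
wrist_force: [0.4, -0.5, -0.9]
opening: 0.311
```

```bash
python3 plan.py 552.5,100.3,242,-1.3
```

```text
shift [ 0.0228 -0.1363  0.0242] turn [ 0.   -0.    0.21] dist 0.14 F [ 0.4 -0.5 -0.9] open 0.311 t 10.8
```

Request:
arm_command:
  series:
    - [0.007,-0.042,0,0,0,0.2,0.02]
    - [0.0145,-0.087,0.006,0,0,0.2,0.02]
    - [0.0228,-0.1363,0.016,0,0,0.2,0.02]
    - [0.0228,-0.1363,0.024,0,0,0.2,0.02]
    - [0.0228,-0.1363,0.024,0,0,0.2,0.02]

```text
time_s: 11.3
eef_pos: [0.5522, 0.0996, 0.2404]
eef_rot: [0.0, 1.0, -0.012, -0.002]
wrist_force: [-0.2, 0.7, -1.5]
opening: 0.308
```

```bash
cat > held.py <<'E'
from wr import *;from seg import rect
import sys
im,d,P=wlook(sys.argv[1]);c=im.astype(int);x,y,z=P[...,0],P[...,1],P[...,2]
s=(c[...,0]>80)&(c[...,1]<70)&(z>.09)&(z<.107)&(np.hypot(x-.515,y-.1)<.14)
print("deck",s.sum(),np.median(z[s]),rect(P[s][:,:2]))
P=P[195:320,285:365].reshape(-1,3);c=c[195:320,285:365].reshape(-1,3)
blue=(c[:,2]>c[:,0]+40)|(c.min(1)>140);z=P[:,2];s=blue&(z>.13)&(z<.2)
zt=np.percentile(z[s],95);t=s&(z>zt-.006);print("pack top",t.sum(),rect(P[t][:,:2]),np.median(z[t]),ctrl.get_obs()["eef_pos"])
E
python3 held.py w5
```

```text
deck 16867 0.09905733220276297 (array([516.1, 100.7]), array([187.6, 163.8]), 88.751220703125)
pack top 3206 (array([550.2, 100.3]), array([28. , 44.7]), 88.17095184326172) 0.18092009482430643 [0.55269325 0.09845065 0.24110173]
```

Request:
arm_command:
  series:
    - [0.0027,0,0,0,0,0,0.02]
    - [0.0027,0,0.005,0,0,0,0.02]
    - [0.0027,0,0.015,0,0,0,0.02]
    - [0.0027,0,0.025,0,0,0,0.02]
    - [0.0027,0,0.034,0,0,0,0.02]

```text
time_s: 11.85
eef_pos: [0.556, 0.098, 0.2065]
eef_rot: [-0.0, 1.0, -0.014, -0.0]
wrist_force: [-0.3, 1.5, 1.6]
opening: 0.313
```

Request:
arm_command:
  series:
    - [0,0,0.002,0,0,0,0.02]
    - [0,0,0.004,0,0,0,0.02]
    - [0,0,0.006,0,0,0,0.02]
    - [0,0,0.008,0,0,0,0.02]
    - [0,0,0.008,0,0,0,0.02]

```text
time_s: 12.35
eef_pos: [0.5574, 0.0982, 0.2025]
eef_rot: [0.0, 1.0, -0.013, 0.002]
wrist_force: [-3.7, 0.3, 17.1]
opening: 0.313
```

Mouth 4 is taken: the pack stopped at about 22 mm with 17 N. I'm backing out and trying mouth 1.

Request:
arm_command:
  series:
    - [0,0,-0.008,0,0,0,0.02]
    - [0,0,-0.02,0,0,0,0.02]
    - [0,0,-0.034,0,0,0,0.02]
    - [0,0,-0.042,0,0,0,0.02]
    - [0,0,-0.042,0,0,0,0.02]

```text
time_s: 12.85
eef_pos: [0.5571, 0.0981, 0.2434]
eef_rot: [0.0, 1.0, -0.013, 0.002]
wrist_force: [0.1, -0.5, -1.3]
opening: 0.312
```

```bash
python3 plan.py 481.3,100.2,242,-1.3
```

```text
shift [-0.0758 -0.0001  0.0012] turn [ 0.01 -0.2  -0.2 ] dist 0.076 F [ 0.1 -0.5 -1.3] open 0.312 t 12.85
```

Request:
arm_command:
  series:
    - [-0.02,0,0,0,0,0,0.02]
    - [-0.05,0,0,0,-0.1,-0.2,0.02]
    - [-0.0758,-0.0001,0.001,0,-0.2,-0.2,0.02]
    - [-0.0758,-0.0001,0.001,0,-0.2,-0.2,0.02]
    - [-0.0758,-0.0001,0.001,0,-0.2,-0.2,0.02]

```text
time_s: 13.35
eef_pos: [0.4803, 0.1003, 0.2404]
eef_rot: [0.0, 1.0, -0.011, -0.001]
wrist_force: [0.5, -0.2, -1.5]
opening: 0.308
```

```bash
python3 held.py w6
```

```text
deck 28693 0.09902278166884959 (array([516.2, 101.2]), array([187.9, 164.2]), 88.690673828125)
pack top 3188 (array([478.7, 100.7]), array([28.1, 44. ]), 87.22181701660156) 0.18095189339989126 [0.48099367 0.10018558 0.24065436]
```

Request:
arm_command:
  series:
    - [0.0005,-0.001,0,0,0,-1,0.02]
    - [0.0005,-0.001,0.005,0,0,-1,0.02]
    - [0.0005,-0.001,0.015,0,0,-1,0.02]
    - [0.0005,-0.001,0.025,0,0,-1,0.02]
    - [0.0005,-0.001,0.034,0,0,-1,0.02]

```text
time_s: 13.9
eef_pos: [0.4806, 0.1012, 0.2051]
eef_rot: [-0.0, 1.0, -0.003, -0.002]
wrist_force: [-0.5, 0.8, -0.4]
opening: 0.307
```

Request:
arm_command:
  series:
    - [0,0,0.002,0,0,0,0.02]
    - [0,0,0.004,0,0,0,0.02]
    - [0,0,0.006,0,0,0,0.02]
    - [0,0,0.008,0,0,0,0.02]
    - [0,0,0.008,0,0,0,0.02]

```text
time_s: 14.4
eef_pos: [0.4808, 0.1013, 0.1983]
eef_rot: [-0.0, 1.0, -0.003, -0.002]
wrist_force: [0.2, -0.2, -1.9]
opening: 0.311
```

Mouth 1 feels empty, with no force at 26 mm. Continuing down.

Request:
arm_command:
  series:
    - [0,0,0.004,0,0,0,0.02]
    - [0,0,0.008,0,0,0,0.02]
    - [0,0,0.012,0,0,0,0.02]
    - [0,0,0.014,0,0,0,0.02]
    - [0,0,0.014,0,0,0,0.02]

```text
time_s: 14.9
eef_pos: [0.4803, 0.1013, 0.1838]
eef_rot: [-0.0, 1.0, -0.003, -0.002]
wrist_force: [-0.0, 0.2, -1.8]
opening: 0.31
```

Request:
arm_command:
  series:
    - [0,0,0.003,0,0,0,0.02]
    - [0,0,0.006,0,0,0,0.02]
    - [0,0,0.0075,0,0,0,0.02]
    - [0,0,0.0075,0,0,0,0.02]
    - [0,0,0.0075,0,0,0,0.02]

```text
time_s: 15.4
eef_pos: [0.4805, 0.1013, 0.1767]
eef_rot: [-0.0, 1.0, -0.003, -0.002]
wrist_force: [0.4, -0.1, -1.7]
opening: 0.312
```

Request:
arm_command:
  series:
    - [0,0,0,0,0,0,0.05]
    - [0,0,0,0,0,0,0.05]
    - [0,0,0,0,0,0,0.05]
    - [0,0,0,0,0,0,0.05]
    - [0,0,-0.005,0,0,0,0.05]

```text
time_s: 15.9
eef_pos: [0.4803, 0.1013, 0.1816]
eef_rot: [-0.0, 1.0, -0.003, -0.002]
wrist_force: [-0.5, -0.6, -0.2]
opening: 0.588
```

Request:
arm_command:
  series:
    - [0,0,-0.015,0,0,0,0.05]
    - [0,0,-0.04,0,0,0,0.05]
    - [0,0,-0.07,0,0,0,0.05]
    - [0,0,-0.085,0,0,0,0.05]
    - [0,0,-0.085,0,0,0,0.05]

```text
time_s: 16.4
eef_pos: [0.4825, 0.1013, 0.2699]
eef_rot: [0.0, 1.0, -0.003, 0.001]
wrist_force: [-0.5, 1.0, -0.4]
opening: 0.588
```

Run:
```python
from wr import *
im,d,P=wlook("w7")
x,y,z=P[...,0],P[...,1],P[...,2];c=im.astype(int)
k=(c.max(2)<60)&(z>.118)&(z<.136)&(np.hypot(x-.626,y-.239)<.04);print("knob",k.sum(),P[k].mean(0),P[k][:,0].min(),P[k][:,0].max(),P[k][:,1].min(),P[k][:,1].max())
for q in np.arange(1.95,2.4,.05):
    s=np.array([125*np.sin(q),78-125*np.cos(q)]);a=np.radians(-1.3);print(q.round(2),np.round([515.8+s[0]*np.cos(a)-s[1]*np.sin(a),100.9+s[0]*np.sin(a)+s[1]*np.cos(a)],1))
```

```text
knob 408 [0.62359501 0.23867666 0.12743542] 0.6161465464922908 0.6318390073206436 0.23242729412204988 0.2491431937324768
1.95 [634.7 222.5]
2.0 [632.4 228.3]
2.05 [629.8 234. ]
2.1 [626.9 239.5]
2.15 [623.7 244.9]
2.2 [620.3 250.1]
2.25 [616.6 255.2]
2.3 [612.6 260. ]
2.35 [608.5 264.7]
```

View pics/w7.png

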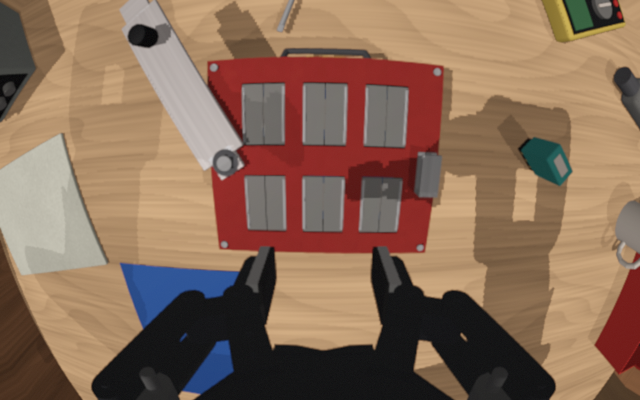

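All six flaps are shut in the wrist view, with mouth 1 at (323,203). The packs are in, and the knob is at (144,36), which puts the bar angle near 2.1. Next is closing the bar: shut the fingers, go behind the knob with tool x along the tangent, and push it round the pivot.

```bash
python3 plan.py 612,266,260,118
```

```text
shift [ 0.1296 -0.1654  0.008 ] turn [-4.0000e-02  2.0000e-02 -1.1831e+02] dist 0.21 F [-0.3  0.5 -0.7] open 0.589 t 16.45
```

Request:
arm_command:
  series:
    - [0.02,-0.025,0,0,0,-7,0]
    - [0.045,-0.057,0,0,0,-15,0]
    - [0.072,-0.092,0,0,0,-23,0]
    - [0.1,-0.128,0,0,0,-31,0]
    - [0.1296,-0.1654,0,0,0,-39,0]

```text
time_s: 16.95
eef_pos: [0.6116, 0.2672, 0.2643]
eef_rot: [-0.001, 0.943, 0.334, -0.003]
wrist_force: [0.7, -1.1, 0.4]
opening: -0.002
```

Request:
arm_command:
  series:
    - [0,0,0,0,0,-8,0]
    - [0,0,0,0,0,-16,0]
    - [0,0,0,0,0,-24,0]
    - [0,0,0,0,0,-32,0]
    - [0,0,0,0,0,-40,0]

```text
time_s: 17.45
eef_pos: [0.6107, 0.2659, 0.264]
eef_rot: [-0.002, 0.771, 0.636, -0.003]
wrist_force: [-0.2, 0.5, -0.8]
opening: -0.003
```

Request:
arm_command:
  series:
    - [0,0,0,0,0,-8,0]
    - [0,0,0,0,0,-16,0]
    - [0,0,0,0,0,-24,0]
    - [0,0,0,0,0,-32,0]
    - [0,0,0,0,0,-39,0]

```text
time_s: 17.95
eef_pos: [0.6107, 0.2658, 0.2641]
eef_rot: [-0.003, 0.515, 0.857, -0.002]
wrist_force: [0.1, 0.4, -0.7]
opening: -0.002
```

```bash
python3 plan.py 612,266,188,118; python3 -c "
from h import *;print(ctrl.get_obs()['q'],ctrl.get_obs()['eef_pos'])"
```

```text
shift [-0.0006  0.0017  0.0761] turn [-0.36 -0.15  0.01] dist 0.076 F [ 0.1  0.4 -0.7] open -0.002 t 17.95
[ 2.32306663e-01  4.15883701e-01  1.39176533e+00  9.20275743e-04
  1.34060856e+00 -2.56721715e-01] [0.61068614 0.26575326 0.26411578]
```

Request:
arm_command:
  series:
    - [0,0.0015,0.02,0,0,0,0]
    - [0,0.0015,0.04,0,0,0,0]
    - [0,0.0015,0.06,0,0,0,0]
    - [0,0.0015,0.072,-0.3,0,0,0]
    - [0,0.0015,0.076,-0.3,0,0,0]

```text
time_s: 18.45
eef_pos: [0.6111, 0.2663, 0.1873]
eef_rot: [-0.002, 0.517, 0.856, -0.0]
wrist_force: [-0.6, -1.1, 0.0]
opening: -0.001
```

Request:
arm_command:
  series:
    - [-0.002,0,0,0,0,0,0]
    - [-0.004,0,0,0,0,0,0]
    - [-0.006,0,0,0,0,0,0]
    - [-0.008,0,0,0,0,0,0]
    - [-0.01,0,0,0,0,0,0]

```text
time_s: 18.95
eef_pos: [0.6176, 0.2578, 0.1912]
eef_rot: [0.0, 0.517, 0.856, 0.002]
wrist_force: [0.1, 0.8, 0.6]
opening: -0.004
```

```bash
python3 plan.py 617,257,188,118
python3 - <<'E'
from wr import *
im,d,P=wlook("w8")
E
```

```text
shift [-0.0004 -0.0009  0.0032] turn [ 0.2  -0.09 -0.31] dist 0.003 F [0.1 0.8 0.6] open -0.004 t 18.95
```

View pics/w8.png

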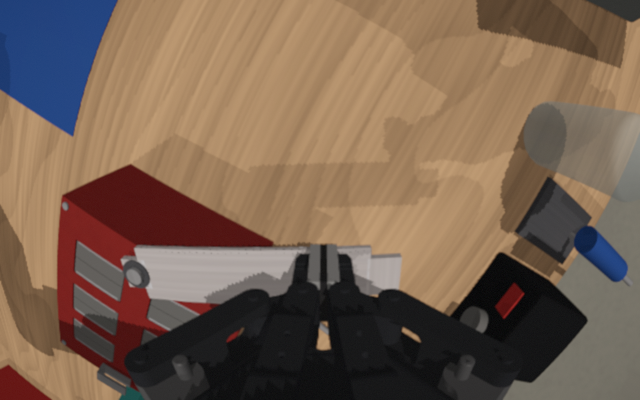

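The fingers are over the bar, behind the knob, at about (325,270). I'll start the swing.

Request:
arm_command:
  series:
    - [-0.0132,0.0014,0,0,0,6,0]
    - [-0.0264,0.0014,0,0,0,12,0]
    - [-0.0396,0.0001,0,0,0,18,0]
    - [-0.0526,-0.0027,0,0,0,24,0]
    - [-0.0652,-0.0068,0,0,0,30,0]

```text
time_s: 19.5
eef_pos: [0.6419, 0.1965, 0.1906]
eef_rot: [-0.0, 0.723, 0.691, 0.002]
wrist_force: [0.7, 0.0, 0.7]
opening: 0.002
```

Request:
arm_command:
  series:
    - [-0.0132,0.0014,0,0,0,6,0]
    - [-0.0264,0.0014,0,0,0,12,0]
    - [-0.0396,0.0001,0,0,0,18,0]
    - [-0.0526,-0.0027,0,0,0,24,0]
    - [-0.0652,-0.0068,0,0,0,30,0]

```text
time_s: 20.0
eef_pos: [0.6323, 0.1314, 0.1905]
eef_rot: [-0.001, 0.877, 0.481, 0.002]
wrist_force: [1.0, -0.3, 1.0]
opening: 0.003
```

Run:
```python
from h import *
o=ctrl.get_obs();q=R.from_quat(o["eef_rot"],scalar_first=True).as_matrix();yaw=np.degrees(np.arctan2(q[1,0],q[0,0]))
a=np.radians(-1.3);S=np.array([[np.cos(a),-np.sin(a)],[np.sin(a),np.cos(a)]])
s=S.T@(o["eef_pos"][:2]*1000-[515.8,100.9]);b=np.radians(yaw+1.3)
r=s-[0,78];print("yaw",yaw,"safe xy",s,"in tool frame rel pivot",r@[np.cos(b),np.sin(b)],r@[np.sin(b),-np.cos(b)],o["wrist_force"])
m,im,d=look("top");A=cv2.resize(im[120:270,130:330],None,fx=3,fy=3);cv2.imwrite("pics/t2.png",A[:,:,::-1])
```

```text
yaw 57.438579002250755 safe xy [115.75631131  33.18290607] in tool frame rel pivot 21.760973606330758 122.20701921363602 [ 0.96723495 -0.25440689  0.97467501]
```

View pics/t2.png

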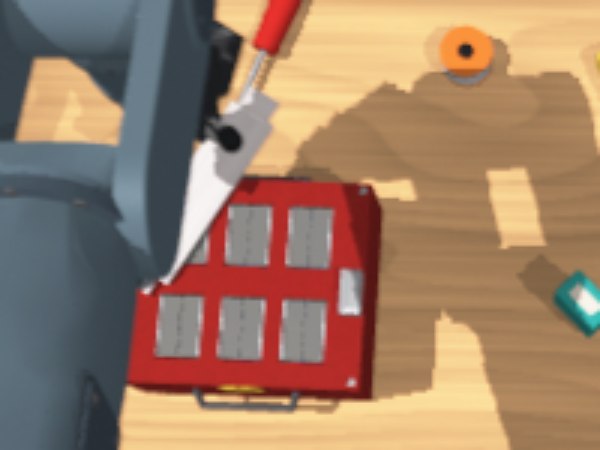

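The bar is following: the knob is at crop (230,138) and the radius is correct. Continuing.

Request:
arm_command:
  series:
    - [-0.0132,0.0014,0,0,0,6,0]
    - [-0.0264,0.0014,0,0,0,12,0]
    - [-0.0396,0.0001,0,0,0,18,0]
    - [-0.0526,-0.0027,0,0,0,24,0]
    - [-0.0652,-0.0068,0,0,0,30,0]

```text
time_s: 20.55
eef_pos: [0.5916, 0.0803, 0.1903]
eef_rot: [-0.001, 0.971, 0.238, 0.001]
wrist_force: [0.6, 0.2, 0.2]
opening: -0.002
```

Request:
arm_command:
  series:
    - [-0.0132,0.0014,0,0,0,6,0]
    - [-0.0264,0.0014,0,0,0,12,0]
    - [-0.0396,0.0001,0,0,0,18,0]
    - [-0.0526,-0.0027,0,0,0,24,0]
    - [-0.0526,-0.0027,0,0,0,24,0]

```text
time_s: 21.05
eef_pos: [0.5426, 0.0586, 0.1899]
eef_rot: [-0.001, 0.999, 0.032, 0.0]
wrist_force: [0.7, 0.4, 0.3]
opening: 0.002
```

Request:
arm_command:
  series:
    - [-0.003,0,0,0,0,1,0]
    - [-0.006,0,0,0,0,2,0]
    - [-0.009,0,0,0,0,3,0]
    - [-0.011,0,0,0,0,4,0]
    - [-0.011,0,0,0,0,4.5,0]

```text
time_s: 21.55
eef_pos: [0.5335, 0.0578, 0.1901]
eef_rot: [-0.001, 1.0, -0.007, 0.002]
wrist_force: [4.9, 0.3, -2.3]
opening: -0.005
```

```bash
cat > tp.py <<'E'
from h import *
o=ctrl.get_obs();q=R.from_quat(o["eef_rot"],scalar_first=True).as_matrix();yaw=np.degrees(np.arctan2(q[1,0],q[0,0]))
a=np.radians(-1.3);S=np.array([[np.cos(a),-np.sin(a)],[np.sin(a),np.cos(a)]])
print("yaw",yaw,"safe xy",S.T@(o["eef_pos"][:2]*1000-[515.8,100.9]),o["wrist_force"],o["time_s"])
E
python3 tp.py
```

```text
yaw -0.8487028773332314 safe xy [ 18.70781707 -42.64534986] [ 4.92365981  0.28271864 -2.31133394] 21.55
```

Request:
arm_command:
  series:
    - [-0.001,0,0,0,0,0,0]
    - [-0.002,0,0,0,0,0,0]
    - [-0.003,0,0,0,0,0,0]
    - [-0.003,0,0,0,0,0,0]
    - [-0.003,0,0,0,0,0,0]

```text
time_s: 22.05
eef_pos: [0.5328, 0.0578, 0.1905]
eef_rot: [-0.001, 1.0, -0.007, 0.005]
wrist_force: [15.4, 0.4, -10.7]
opening: 0.002
```

```bash
python3 tp.py
```

```text
yaw -0.8392759033323288 safe xy [ 18.00050641 -42.69996039] [ 15.40216293   0.37520921 -10.73290512] 22.05
```

It's firmly on the stop: the force rose to 15 N and the arm moved only 0.7 mm. Backing off and lifting clear.

Request:
arm_command:
  series:
    - [0.004,0,0,0,0,0,0]
    - [0.01,0,0,0,0,0,0]
    - [0.02,0,0,0,0,0,0]
    - [0.022,0,-0.02,0,0,0,0]
    - [0.022,0,-0.05,0,0,0,0]

```text
time_s: 22.55
eef_pos: [0.5509, 0.0575, 0.2383]
eef_rot: [-0.002, 1.0, -0.007, -0.002]
wrist_force: [0.2, 0.2, -0.1]
opening: 0.002
```

Request:
arm_command:
  series:
    - [0,0.02,-0.03,0,0,0,0.02]
    - [0,0.06,-0.06,0,0,0,0.04]
    - [0,0.105,-0.08,0,0,0,0.05]
    - [0,0.15,-0.09,0,0,0,0.05]
    - [0,0.19,-0.09,0,0,0,0.05]

```text
time_s: 23.05
eef_pos: [0.5496, -0.1352, 0.3319]
eef_rot: [-0.0, 1.0, -0.007, 0.002]
wrist_force: [1.6, 0.7, 0.1]
opening: 0.584
```

Run:
```python
from wr import *;from seg import load
im,d,P=wlook("w9");x,y,z=P[...,0],P[...,1],P[...,2];c=im.astype(int)
a=np.radians(-1.3);X=(x-.5158)*np.cos(a)+(y-.1009)*np.sin(a);Y=-(x-.5158)*np.sin(a)+(y-.1009)*np.cos(a)
k=(c.max(2)<70)&(z>.115)&(z<.136)&(np.hypot(X,Y+.047)<.04);print("knob safe mm",k.sum(),X[k].min()*1e3,X[k].max()*1e3,Y[k].min()*1e3,Y[k].max()*1e3)
b=(z>.104)&(z<.112)&(c.min(2)>110)&(abs(X)<.05)&(Y<.05)&(Y>-.07)
pf=np.polyfit(Y[b],X[b],1);print("bar pts",b.sum(),"axis slope rad",pf[0],"x range",np.percentile(X[b],[1,99])*1e3)
m,t,dt=look("top");im0=load("top")[0]
df=np.abs(t.astype(int)-im0).max(2)
sc,ims,_=look("scene")
A=np.hstack([cv2.resize(im[:, :],(480,300)),cv2.resize(t[100:300,130:450],(320,200)).copy() if 0 else cv2.resize(t[110:300,146:450],(480,300))[:, :320]])
cv2.imwrite("pics/fin.png",A[:,:,::-1])
print(ctrl.get_obs()["wrist_force"])
```

```text
knob safe mm 133 -6.698471499085181 7.123543465718547 -56.215285897644165 -47.70949766059751
bar pts 2046 axis slope rad -0.02495712959685472 x range [-19.91723309  19.37826629]
[ 0.43513114 -0.14478102  0.07421439]
```

View pics/fin.png

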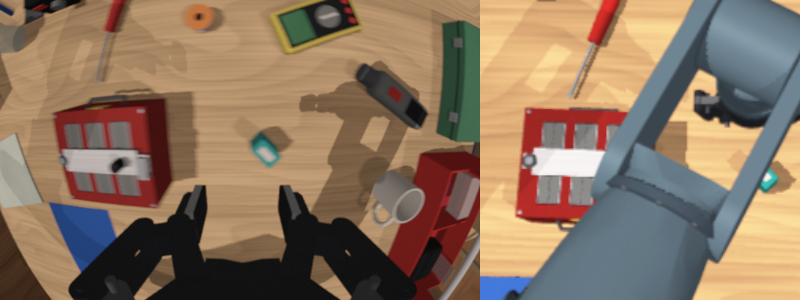

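The bar lies over the middle strip with its end in the catch at about (143,165). All flaps are shut, only the turquoise look-alike remains on the bench, and the bystanders look unmoved. Handing in.

```bash
python3 -c "
from bench import ctrl
print(ctrl.hand_in(), ctrl.get_obs()['time_s'])"
```

```text
the job is handed in; nothing more can be done
the job is handed in; nothing more can be done
```

The job is handed in. Both blue packs are in empty wells of the safe, and the hold-down bar is swung closed with its end in the catch. The robot's clock read about 23 s of the 72 s allowed.

- **Packs:** The first pack went into mouth 3, which was empty at the first try. The second pack was stopped in mouth 4 at about 22 mm with 17 N, so that well was taken. I put it in mouth 1 instead. Both were let go with the foot about 47–48 mm below the deck.
- **Seating:** I did not see either pack on its well floor. The evidence is that all the flaps were shut in the wrist picture after each release.
- **Bar:** I pushed the knob round until it met the stop, where the force rose to 15 N with almost no further movement. The last picture puts the knob on the safe's centre line and the bar's edges at ±20 mm.
- **Disagreement:** A line fitted to the bar's visible top came out 0.025 rad off closed. The other measures disagree with it, and part of the bar was out of view, so I took it as a viewing error.
- **Other things:** In the last wrist picture the turquoise look-alike and the bystanders looked unmoved. I did not measure them again. The robot was clear of everything, with the wrist force near zero.

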